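# Third hand for the closet door catch

### The job

The closet door lies flat so that its magnetic catch can be refitted: lay the blue packer flat on the door, centred and square in front of the sprung strike with a short end right up against the strike's foot and let go of it, then set the white catch flat on top of the packer with its magnet face towards the strike. Push the catch straight against the strike's red sprung plate with a steady force of about 10 newtons, never driving the spring to the end of its travel, and finish while still holding it pressed there, centred and square on the packer, so that I can screw it down. Leave the shoe brush, rake head, screwdriver and brush caddy where they are.

Things in the scene. Friction and masses are not known exactly. Their poses are not given: they have to be found in the camera images.
- door: Wooden closet door leaf lying flat and fixed on the table, 360 (x) by 640 (y) by 18 mm thick. Origin at the centre of its underside, on the table; its top is 18 mm above the origin. Packer, catch and strike start on its top.
- strike: Sprung strike fixed on the door. Origin on the door top, mid front face of its foot; x points into the strike (the way to push), y along the foot, z up. Foot: steel plate 6 mm high, 60 wide, x = 0 to 70 mm; the packer end goes against its face at x = 0. Block behind, 46 high. Red sprung plate: 52 wide, 14 to 44 mm above the door, front face at x = -8 mm unpressed (overhangs the packer).
- strike_plate (a joint): How far the strike's red plate is pushed back along the strike's +x, in m: 0 unpressed, end of travel at 0.016. A spring of 1.25 N per mm (1250 N/m) with no preload resists: 10 N is 8 mm, which brings its front face to the strike's x = 0.
- packer: Flat blue plastic spacer sheet, 90 (x, long) by 44 (y) by 8 mm thick, about 30 g, lying on the door. Origin at the centre of its underside, x along its length; both ends are alike.
- catch: White plastic magnetic catch, 70 mm long (x), 36 wide (y), about 0.12 kg. Origin at the centre of its underside. Housing: block from x = -20 to +35 mm, 34 high; behind it (x = -35 to -20) a screw flange 4 mm high. The magnet face, with dark steel strips, is the +x end; it starts facing roughly away from the robot. A dark strip across the top marks that end too.
- catch_front (a point): Centre of the catch's magnet face: 35 mm ahead (+x) of the catch's origin and 17 mm above its underside.
- shoe_brush: Bystander: bamboo shoe brush lying on the door, 46 by 160 (y) by 42 mm, origin under its centre.
- rake_head: Bystander: aluminium carpet rake head lying on the door, about 50 by 160 (y) by 18 mm, origin under its bar's centre.
- screwdriver: Bystander: screwdriver lying on the door near the robot, 160 mm long along its x, about 30 mm thick.
- caddy: Bystander: white toilet brush caddy standing on the table beside the door, 116 mm across, 120 mm high with the brush's handle up to 226 mm; origin under its centre.
There are look-alikes about, which are no part of the job. Several things have the shape of the packer; the one meant has the colours described above.

How it is judged:
On the way, in this order (a step that is already met when the one before it is completed fails the run):
1. the packer lies flat, square and let go, its end against the strike's foot, nothing on it yet (x of packer in the frame of strike between -0.055 and -0.041 m and y of packer in the frame of strike between -0.008 and 0.008 m and z of packer in the frame of strike between -0.002 and 0.002 m and angle between the x axis of packer and the x axis of strike, either way round below 0.15 rad and angle between packer's own z axis and vertical below 0.06 rad and contact force between the fingers and packer below 0.1 N and contact force between catch and packer below 0.05 N and linear speed of packer below 0.02 m/s), for 0.2 s.
2. the catch is set flat on the packer, magnet face to the strike (x of packer in the frame of strike between -0.055 and -0.041 m and y of packer in the frame of strike between -0.008 and 0.008 m and z of packer in the frame of strike between -0.002 and 0.002 m and angle between the x axis of each of packer, catch and the x axis of strike, either way round below 0.15 rad and angle between packer's own z axis and vertical below 0.06 rad and y of catch_front in the frame of strike between -0.009 and 0.009 m and z of catch in the frame of strike between 0.006 and 0.0102 m and angle between catch's own z axis and vertical below 0.07 rad and x of catch_front in the frame of strike between -0.045 and 0.01 m), for 0.2 s.
At the end, for the whole second after the job is handed in: Robot still holding: catch flat on the packer (within 2 mm), magnet face to the strike, centred within 9 mm, square within 0.15 rad, pressing the plate with 6 to 14 N (4.5 to 11.5 mm back); packer flat under it, end within 10 mm of the foot, centred within 8 mm, square within 0.15 rad (x of packer in the frame of strike between -0.055 and -0.041 m and y of packer in the frame of strike between -0.008 and 0.008 m and z of packer in the frame of strike between -0.002 and 0.002 m and angle between the x axis of each of packer, catch and the x axis of strike, either way round below 0.15 rad and angle between packer's own z axis and vertical below 0.06 rad and y of catch_front in the frame of strike between -0.009 and 0.009 m and z of catch in the frame of strike between 0.006 and 0.0102 m and angle between catch's own z axis and vertical below 0.07 rad and x of catch_front in the frame of strike between -0.006 and 0.006 m and contact force between catch and strike between 6 and 14 N and value of joint strike_plate between 0.0045 and 0.0115 m and contact force between the fingers and catch above 2 N and linear speed of catch below 0.02 m/s); the arm keeps its last pose, push and grip.
It fails at once if the spring is driven to the end of its travel (value of joint strike_plate above 0.0155 m).
It fails at once if the shoe brush is disturbed (moved over 30 mm) (distance of shoe_brush from where it was at the start of the episode above 0.03 m).
It fails at once if the rake head is disturbed (moved over 30 mm) (distance of rake_head from where it was at the start of the episode above 0.03 m).
It fails at once if the screwdriver is disturbed (moved over 30 mm) (distance of screwdriver from where it was at the start of the episode above 0.03 m).
It fails at once if the caddy is disturbed (moved over 30 mm) (distance of caddy from where it was at the start of the episode above 0.03 m).
It also fails if it takes over 58 s, if anything falls off the work surface, if the arm or the gripper's body presses on something with over 40 N, if the wrist force passes 120 N, or if a joint passes its speed limit or range.

### The arm

A 6-joint arm with a two-finger parallel gripper is mounted at the origin on the work surface. World frame = base frame: x ahead of the robot, y to its left, z up, the work surface at z = 0. Lengths are in m, angles in rad, forces in N, time in s.
With the tool pointing down it reaches from about 0.35 to 0.775 m from the base axis. Payload 5.5 kg.
Tool frame: the origin (TCP) lies midway between the tips of the shut fingers; the grasp point (between the pads) lies 19 mm behind it; z points along the fingers, y is the line along which they close (so a half turn about z gives the same grasp; the last joint's range is limited). The gripper opens to 85 mm and grips with 20 to 120 N. Pads are 22 mm wide; open, the fingers measure 114 mm over their backs; the gripper's body (76 mm by 85 mm) begins 54 mm behind the grasp point. The pads swing forward as they close: fully open they stand 13 mm farther back than shut.
Start: joints at [-1.411, 0.313, 0.046, 1.304, 0, 1.431], TCP at [0.17, -0.549, 0.231] pointing down, gripper open.
Joint ranges: [-2.76, 2.76], [-0.86, 1.69], [-1.03, 1.26], [-2.2, 2.34], [-1.47, 1.5], [-3.14, 3.14]. Speed limits (rad/s): [2.57, 2.57, 3.14, 3.14, 3.14, 3.14].

### API

Orientations are given as a unit quaternion [w, x, y, z].
In Python, from workcell import get_state, read_camera, camera_info, hand_in, recognise gives the robot as it stands.
- The arm moves only by the tool arm_command, never from a script. Its argument "moves" is one flat list of numbers, 7 for each row, row after row: the opening, from -1 (shut) to 1 (fully open), then the shift along the tool's x, y, z in mm, then the turn, a rotation vector about the tool's x, y, z in rad. A call has 1 to 8 rows; each row shifts and turns the commanded pose from where the row before left it, along the tool's axes as they then stand; what a row does not reach is not made up. A row lasts 1/8 s, in which the tool goes at most 62.5 mm and 10.7 degrees, less where a joint would pass 70% of its speed; a pose out of reach is approached as far as the arm can. A call with a gripper value outside its range is refused whole. The fingers move at their own pace and stop on an object; "newtons" is the grip in N (left out, the last holds). Time passes only in rows, so rows that do not move let the fingers close. It gives the time, the measured TCP pose, the force, the opening and the grip force at its end, in the units of the state.
- get_state(): the state, without advancing time (a new reading comes with each control period).
- read_camera(name): name is "scene" or "top" or "wrist"; returns (picture, depth): 384x512x3 uint8, blue, green, red; 384x512 float32, m along the optical axis (not along the pixel's ray), 0 where there is no reading.
- camera_info(name): a dict with "fovy" (degrees; the focal length in pixels is half the picture's height over the tangent of half this angle, whatever the lens; pixels are square), "cx", "cy" (the principal point, pixels), "eye" and "orientation" of the camera in the world; the wrist camera has in their place "tool_from_camera" (4x4, takes a point from camera to tool coordinates, whose origin is the TCP and whose axes are the flange's). Camera axes: x right, y down, z forward; pixel columns grow to the right and rows downward; lengths in m; the calibration is good to about 2 mm. The wrist camera is an equidistant fisheye: a pixel r from the principal point sees the ray r / f radians off the axis. A picture is of the moment at which its call begins: read the wrist's pose just before it. camera_info takes no time and is no camera call.
- hand_in(): hands the job in; it is judged then, once.
Trained networks look in the newest picture that a camera, given by its name, has taken for a name from the list of things; names that differ only in an ending like _2 or _b are one class to them, and where a whole thing is asked for, a point or a joint stands for the part that bears it (a point fixed in the world has none). Each returns a list of dicts, best first, with "confidence" (0 to 1); they miss things now and then, are a little off and sometimes report something else, mostly with a low value. They report only what shows in the picture. A call takes as long as a camera call. They do not tell look-alikes from the thing itself.
- recognise(camera, label): "point" ([column, row] in pixels, amid what is visible of it).
The state is a dict: "clock": time; "joint_pos": joint angles; "qvel": joint speeds; "tau": joint torques, N m; "tcp_pos": TCP position; "orientation": TCP orientation; "wrist_force": force on the tool from outside, world axes, zero at the start; "ft_torque": the same for the moment, N m; "finger_gap": finger opening in m; "grip_force": force on a finger pad.
Only numpy, scipy, OpenCV 4.12 (cv2) and the standard library are available. Lean on these libraries where they do the work, as an engineer would, in place of code of your own. Each camera call takes 0.05 s, during which the arm holds its last target. There are 200 camera calls.

## Working session

There is one attempt and no reset: what is moved stays moved. The work goes in short steps, Python scripts to look and compute and a tool call to move; the robot and the scene stay as the last step left them, time stands still between calls to the robot, and variables do not carry over. Pictures are saved under pics/ and viewed, at most 12 in all, crops included, and the job is handed in when it is done.

Besides the shell and the picture viewer there is one more tool, called as name(argument=value, ...) on one line, values as JSON. arm_command: Moves the arm, as the interface text tells. Its arguments: {"type":"object","properties":{"moves":{"type":"array"},"newtons":{"type":"number"}},"required":["moves"]}

```bash
mkdir -p pics
cat > h.py <<'E'
import numpy as np, cv2
from scipy.spatial.transform import Rotation as R
from workcell import *
def Rq(q): return R.from_quat([q[1],q[2],q[3],q[0]]).as_matrix()
def cloud(name):
    im,d=read_camera(name); c=camera_info(name)
    f=192/np.tan(np.radians(c["fovy"])/2)
    v,u=np.mgrid[:384,:512]
    P=np.stack([(u-c["cx"])/f*d,(v-c["cy"])/f*d,d],-1)
    o=np.array(c["orientation"]); M=Rq(o) if o.size==4 else o
    return im,d,P@M.T+np.array(c["eye"])
E
python3 - <<'E'
from h import *
s=get_state();print({k:np.round(v,3).tolist() for k,v in s.items()})
for n in("top","scene"):
    im,d,W=cloud(n); print(n,camera_info(n)); cv2.imwrite(f"pics/{n}0.png",im); np.savez(f"{n}0.npz",im=im,W=W,d=d)
    for l in["strike","packer","catch","shoe_brush","rake_head","screwdriver","caddy"]:
        for r in recognise(n,l)[:5]:
            u,v=map(int,r["point"]);print(n,l,(u,v),round(r["confidence"],2),W[v,u].round(3),im[v,u])
E
```

```text
{'clock': 0.0, 'joint_pos': [-1.411, 0.314, 0.045, 1.304, -0.0, 1.431], 'qvel': [-0.001, -0.0, -0.0, 0.001, -0.001, 0.0], 'tau': [0.0, -48.063, 29.853, 0.019, -0.0, 0.0], 'tcp_pos': [0.17, -0.549, 0.23], 'orientation': [-0.001, 0.989, 0.149, -0.0], 'wrist_force': [0.356, -0.068, 0.26], 'ft_torque': [0.018, -0.02, -0.016], 'grip_force': 0.0, 'finger_gap': 0.085}
top {'fovy': 55.54076862913146, 'cx': 258.68785204559407, 'cy': 193.63496643266262, 'eye': array([0.42490913, 0.1701961 , 0.99541095]), 'orientation': array([-0.02895278,  0.70676826, -0.7053549 ,  0.04598718])}
top strike (336, 155) 0.65 [ 0.635 -0.064  0.025] [141 148 158]
top packer (247, 278) 0.84 [0.305 0.177 0.009] [ 73  97 135]
top packer (164, 233) 0.78 [0.423 0.4   0.008] [ 64  89 130]
top packer (259, 193) 0.74 [0.53  0.146 0.027] [170 101  62]
top packer (198, 275) 0.71 [0.313 0.307 0.007] [ 63  92 129]
top packer (165, 173) 0.66 [0.586 0.402 0.007] [34 35 36]
top catch (393, 213) 0.88 [ 0.476 -0.205  0.049] [166 185 195]
top catch (323, 188) 0.58 [ 0.545 -0.028  0.019] [ 67 106 158]
top shoe_brush (252, 124) 0.6 [0
[... 581 characters left out ...]
258, 194) 0.96 [0.523 0.136 0.023] [198 106  42]
scene packer (306, 268) 0.94 [0.599 0.406 0.008] [35 34 37]
scene packer (320, 176) 0.81 [0.314 0.17  0.008] [ 32  76 139]
scene packer (352, 198) 0.75 [0.321 0.299 0.006] [ 41  81 143]
scene catch (204, 141) 0.8 [ 0.483 -0.203  0.027] [121 146 157]
scene shoe_brush (208, 227) 0.87 [0.724 0.201 0.062] [108 184 232]
scene shoe_brush (389, 272) 0.63 [0.541 0.57  0.095] [121 143 146]
scene rake_head (150, 154) 0.76 [ 0.657 -0.251  0.023] [181 205 221]
scene rake_head (226, 189) 0.46 [0.574 0.055 0.019] [ 71 136 217]
scene screwdriver (251, 151) 0.54 [ 0.413 -0.036  0.038] [ 31  36 197]
scene caddy (388, 272) 0.77 [0.543 0.569 0.096] [121 144 147]
```

View pics/top0.png

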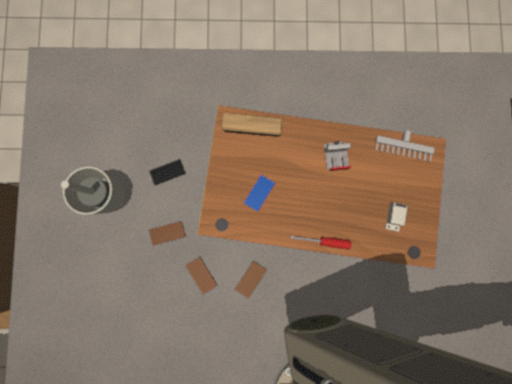

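View pics/scene0.png

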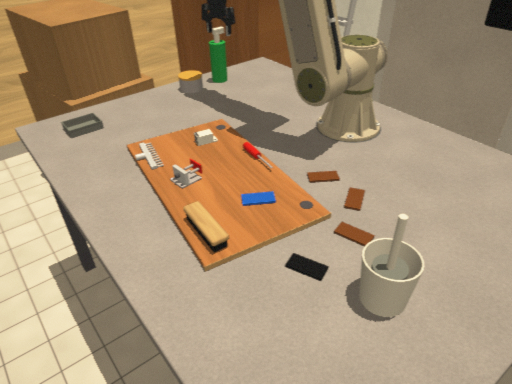

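Top picture: candidates with the packer's shape are blue (259,193), black (165,173) and brown (167,233), (201,275), (250,279). The blue one is the packer. The strike is at (337,155) with its red plate on the lower (robot) side at (340,168). The white catch is at (397,215). I'll check a close crop and measure.

Run:
```python
from h import *
out=[]
for n,(a,b,c,d_) in {"top":(225,135,425,245),"scene":(150,120,290,215)}.items():
    z=np.load(n+"0.npz"); im,W=z["im"],z["W"]
    out.append(cv2.resize(im[b:d_,a:c],(560,300 if n=="top" else 290),interpolation=cv2.INTER_CUBIC))
    hsv=cv2.cvtColor(im,cv2.COLOR_BGR2HSV); H,S,V=cv2.split(hsv)
    w=W[...,2]; on=(w>0.0)&(W[...,0]<.9)&(abs(W[...,1])<.5)&(W[...,0]>.3)
    def rect(m,l):
        k,lab,st,ce=cv2.connectedComponentsWithStats(m.astype(np.uint8))
        for i in range(1,k):
            if st[i,4]>15:
                q=W[lab==i]; r=cv2.minAreaRect((q[:,:2]*1000).astype(np.float32))
                print(n,l,"px",ce[i].round(),"n",st[i,4],"mean",q.mean(0).round(4),"rect",np.round(r[0],1),np.round(r[1],1),round(r[2],1),"zq",np.percentile(q[:,2],[5,95]).round(3))
    rect(on&(H>95)&(H<130)&(S>110),"blue")
    rect(on&((H<5)|(H>175))&(S>180)&(V>80),"red")
    rect(on&(S<70)&(V>90)&(w>0.012),"white")
    rect(on&(H>5)&(H<18)&(S>110)&(w>.01)&(w<.03),"door")
cv2.imwrite("pics/crop.png",np.vstack(out))
```

```text
top blue px [259. 193.] n 483 mean [0.5306 0.1461 0.03  ] rect [503.  159.4] [ 47.8 150.2] 64.5 zq [0.023 0.029]
top red px [336. 243.] n 229 mean [ 0.3992 -0.0521  0.0504] rect [412.2  38.8] [263.8  21.4] 82.1 zq [0.038 0.046]
top white px [404. 145.] n 672 mean [ 0.6624 -0.2516  0.028 ] rect [ 669.2 -253.9] [161.6  67.9] 79.2 zq [0.02  0.034]
top white px [336. 154.] n 529 mean [ 0.6332 -0.0606  0.042 ] rect [562.5  44. ] [ 82.6 364.1] 34.7 zq [0.022 0.065]
top white px [252. 188.] n 23 mean [0.5438 0.1651 0.0223] rect [543.7 165.1] [ 2.5 69.6] 58.9 zq [0.017 0.028]
top white px [397. 217.] n 398 mean [ 0.466  -0.2147  0.0472] rect [463.9 -40.5] [ 70.7 422.7] 1.0 zq [0.021 0.055]
top white px [305. 239.] n 68 mean [0.4092 0.0263 0.0472] rect [416.   77.7] [185.7   6.1] 82.6 zq [0.03  0.036]
top door px [324. 189.] n 25827 mean [ 0.5421 -0.0302  0.0181] rect [552.9 -31.6] [638.8 358.1] 81.9 zq [0.015 0.021]
scene blue px [258. 198.] n 348 mean [0.536  0.1515 0.0249] rect [534.8 149.1] [46.2 87.5] 58.4 zq [0.022 0.027]
scene red px [251. 149.] n 125 mean [ 0.4077 -0.0447  0.038 ] rec
[... 163 characters left out ...]
ene white px [220. 127.] n 20 mean [ 0.3756 -0.2649  0.0177] rect [ 375.6 -264.1] [22.7 21.4] 6.6 zq [0.015 0.02 ]
scene white px [204. 137.] n 222 mean [ 0.4781 -0.2054  0.04  ] rect [ 469.4 -210.2] [40.2 74.6] 78.3 zq [0.021 0.052]
scene white px [148. 156.] n 283 mean [ 0.6688 -0.2418  0.0267] rect [ 671.3 -256. ] [172.6  65.5] 78.6 zq [0.019 0.032]
scene white px [185. 176.] n 380 mean [ 0.6441 -0.0517  0.0371] rect [639.8 -75.2] [76.5 90.2] 7.6 zq [0.021 0.063]
scene white px [306. 204.] n 59 mean [0.449  0.2493 0.018 ] rect [448.8 249. ] [25.1 26.6] 45.9 zq [0.016 0.02 ]
scene door px [226. 190.] n 12963 mean [0.5711 0.0399 0.0172] rect [555.9 -29.8] [646.9 361.9] 81.9 zq [0.015 0.02 ]
```

View pics/crop.png

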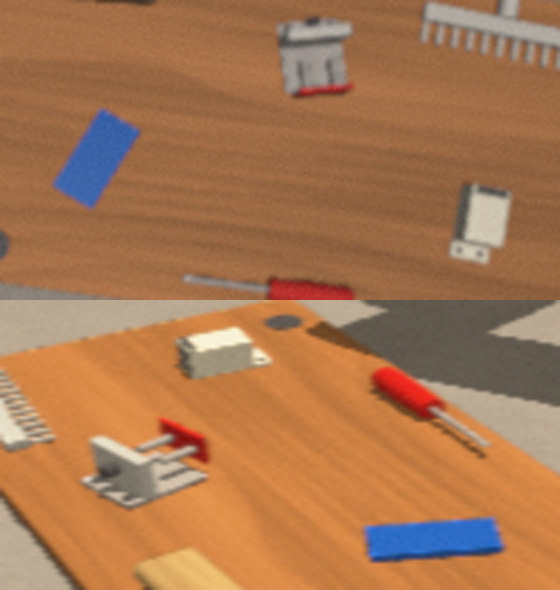

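Crop: the blue packer is flat with its long axis at about -31° in the world. The strike's red plate faces the robot. The white catch has its dark strip (magnet end) away from the robot and its flange towards it. I'm moving in above the work area.

arm_command(moves=[1, 50, -45, -4, 0, 0, 0, 1, 50, -45, -4, 0, 0, 0, 1, 50, -45, -4, 0, 0, 0, 1, 50, -45, -4, 0, 0, 0, 1, 50, -45, -4, 0, 0, 0, 1, 50, -45, -4, 0, 0, 0, 1, 50, -45, -4, 0, 0, 0, 1, 50, -45, -4, 0, 0, 0], newtons=40)

```text
clock: 1.8
tcp_pos: [0.4265, -0.119, 0.2615]
orientation: [0.0, 0.989, 0.149, 0.001]
wrist_force: [0.6, -0.2, -0.1]
finger_gap: 0.0853
grip_force: 0.0
```

arm_command(moves=[1, 0, 0, 0, 0, 0, -0.18, 1, 0, 0, 0, 0, 0, -0.18, 1, 0, 0, 0, 0, 0, -0.18, 1, 0, 0, 0, 0, 0, -0.18, 1, 0, 0, 0, 0, 0, -0.18, 1, 0, 0, 0, 0, 0, -0.18, 1, 0, 0, 0, 0, 0, -0.18, 1, 0, 0, 0, 0, 0, -0.18])

```text
clock: 2.8
tcp_pos: [0.4257, -0.1208, 0.2611]
orientation: [0.0, 0.643, 0.766, -0.0]
wrist_force: [0.5, -0.5, -0.6]
finger_gap: 0.0853
grip_force: 0.0
```

arm_command(moves=[1, 0, 0, 0, 0, 0, -0.18, 1, 0, 0, 0, 0, 0, -0.18, 1, 0, 0, 0, 0, 0, -0.18, 1, 0, 0, 0, 0, 0, -0.18, 1, 0, 0, 0, 0, 0, -0.18, 1, 0, 0, 0, 0, 0, -0.18, 1, 0, 0, 0, 0, 0, -0.18, 1, 0, 0, 0, 0, 0, -0.18])

```text
clock: 3.8
tcp_pos: [0.4257, -0.1208, 0.2611]
orientation: [0.0, -0.022, 1.0, -0.0]
wrist_force: [0.3, 0.2, 0.1]
finger_gap: 0.0855
grip_force: 0.0
```

```bash
cat >> h.py <<'E'
def wrist():
    s=get_state(); im,d=read_camera("wrist"); c=camera_info("wrist")
    f=192/np.tan(np.radians(c["fovy"])/2)
    v,u=np.mgrid[:384,:512]; x=u-c["cx"]; y=v-c["cy"]; r=np.hypot(x,y)+1e-9; t=np.tan(np.minimum(r/f,1.5))
    P=np.stack([x/r*t*d,y/r*t*d,d],-1)
    T=np.array(c["tool_from_camera"]); P=P@T[:3,:3].T+T[:3,3]
    W=P@Rq(s["orientation"]).T+np.array(s["tcp_pos"]); W[d==0]=-1
    return s,im,d,W
def segs(im,W,which):
    H,S,V=cv2.split(cv2.cvtColor(im,cv2.COLOR_BGR2HSV)); w=W[...,2]
    on=(w>0.0)&(W[...,0]<.9)&(abs(W[...,1])<.5)&(W[...,0]>.3)
    M={"blue":on&(H>95)&(H<130)&(S>110)&(w>.02)&(w<.06),"red":on&((H<5)|(H>175))&(S>150)&(V>60),"white":on&(S<70)&(V>70)&(w>.023)}
    for l in which:
        m=cv2.erode(M[l].astype(np.uint8),np.ones((2,2)))
        k,lab,st,ce=cv2.connectedComponentsWithStats(m)
        for i in range(1,k):
            if st[i,4]>60:
                q=W[lab==i]; r=cv2.minAreaRect((q[:,:2]*1000).astype(np.float32))
                print(l,"px",ce[i].round(),st[i,4],"mean",q.mean(0).round(4),"rect",np.round(r[0],1),np.round(r[1],1),round(r[2],1),"z",np.percentile(q[:,2],[5,95]).round(3))
E
python3 - <<'E'
from h import *
s,im,d,W=wrist(); cv2.imwrite("pics/w1.png",im); np.savez("w1.npz",im=im,W=W)
print(s["clock"],s["tcp_pos"],s["orientation"],s["joint_pos"]); segs(im,W,["blue","red","white"])
E
```

```text
3.8 [ 0.42566124 -0.12082521  0.26110056] [ 1.59433020e-04 -2.20742388e-02  9.99756316e-01 -1.07447263e-04] [-4.58348191e-01  4.76832490e-02 -2.06872480e-01  1.31585851e+00
 -4.32025703e-05 -5.02500264e-01]
blue px [422. 239.] 1018 mean [0.5315 0.147  0.0256] rect [531.5 147.3] [43.1 85.8] 58.8 z [0.024 0.027]
red px [312. 145.] 718 mean [ 0.3981 -0.0521  0.0416] rect [398.2 -52.1] [78.1 21.9] 84.2 z [0.038 0.044]
white px [368. 158.] 115 mean [0.4101 0.0283 0.0334] rect [410.3  28.5] [74.2  3.8] 82.3 z [0.032 0.035]
white px [182. 196.] 1081 mean [ 0.4689 -0.2128  0.0496] rect [ 474. -215.] [34.3 53.4] 78.3 z [0.037 0.053]
white px [374. 272.] 127 mean [ 0.4133 -0.0738  0.3083] rect [413.1 -75. ] [5.6 5. ] 51.3 z [0.302 0.312]
white px [288. 310.] 808 mean [ 0.6353 -0.0632  0.0569] rect [532.6 -73.6] [243.3  56.8] 6.7 z [0.025 0.064]
white px [188. 311.] 498 mean [ 0.6708 -0.2198  0.0291] rect [ 676.2 -218.9] [91.2 28.8] 80.4 z [0.027 0.031]
```

View pics/w1.png

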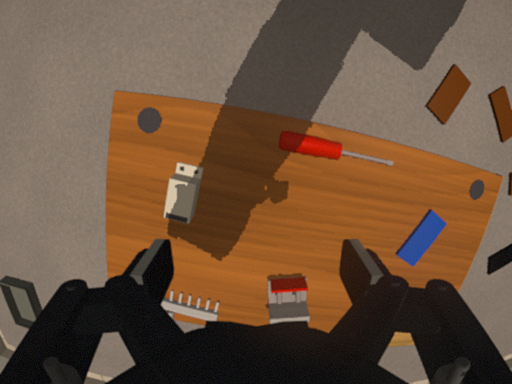

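Wrist view: packer at (422,237), catch at (182,193) with its dark strip at the strike end, strike at (288,298) with its red plate at (289,284). Now I'll measure the strike more closely.

Run:
```python
from h import *
z=np.load("w1.npz"); im,W=z["im"],z["W"]
H,S,V=cv2.split(cv2.cvtColor(im,cv2.COLOR_BGR2HSV))
print(H[285,280:296:5],S[285,280:296:5],V[285,280:296:5],W[285,280:296:5].round(3).tolist())
box=np.zeros(H.shape,bool); box[270:325,262:315]=1
red=box&((H<6)|(H>172))&(S>140)
def pr(l,m):
    q=W[m]; r=cv2.minAreaRect((q[:,:2]*1000).astype(np.float32)); print(l,m.sum(),q.mean(0).round(4),np.round(r[0],1),np.round(r[1],1),round(r[2],1),np.percentile(q[:,2],[5,50,95]).round(3))
pr("redtop",red&(W[...,2]>.052)&(W[...,2]<.075)); pr("redall",red&(W[...,2]>.01))
foot=box&(S<90)&(V>60)&(W[...,2]>.02)&(W[...,2]<.030); pr("foot",foot)
blk=box&(S<90)&(W[...,2]>.058)&(W[...,2]<.07); pr("blk",blk)
t=np.load("top0.npz"); im,W=t["im"],t["W"]
H,S,V=cv2.split(cv2.cvtColor(im,cv2.COLOR_BGR2HSV)); box=np.zeros(H.shape,bool); box[138:175,320:355]=1
red=box&((H<6)|(H>172))&(S>140)&(V>60)
pr("Tred",red&(W[...,2]>.03)&(W[...,2]<.08)); pr("Tfoot",box&(S<90)&(V>60)&(W[...,2]>.02)&(W[...,2]<.030)); pr("Tblk",box&(S<90)&(W[...,2]>.058)&(W[...,2]<.07))
```

```text
[5 4 5 7] [216 220 230 232] [104 102 102  98] [[0.594, -0.079, 0.051], [0.594, -0.072, 0.052], [0.593, -0.064, 0.052], [0.592, -0.058, 0.053]]
redtop 181 [ 0.5947 -0.0679  0.059 ] [595.5 -67.2] [ 6.1 49.4] 5.0 [0.053 0.06  0.062]
redall 326 [ 0.5946 -0.0678  0.0516] [599.6 -68.6] [46.3 34.8] 70.9 [0.035 0.054 0.062]
foot 382 [ 0.6365 -0.0654  0.0242] [625.4 -63.3] [45.1 58.8] 3.6 [0.022 0.024 0.029]
blk 222 [ 0.6472 -0.0593  0.0623] [648.6 -60.4] [11.4 58.4] 2.1 [0.059 0.063 0.064]
Tred 39 [ 0.5939 -0.0669  0.0583] [594.7 -66.6] [ 3.9 50.2] 6.3 [0.047 0.06  0.064]
Tfoot 323 [ 0.6311 -0.0612  0.024 ] [635.9 -64.2] [69.8 61.3] 5.7 [0.021 0.024 0.027]
Tblk 112 [ 0.6493 -0.0613  0.0635] [638.9 -56.3] [53.1 64.9] 62.8 [0.059 0.064 0.067]
```

arm_command(moves=[1, -20, 44, 0, 0, 0, 0, 1, -20, 44, 0, 0, 0, 0, 1, -20, 44, 0, 0, 0, 0, 1, -20, 44, 0, 0, 0, 0, 1, -20, 44, 0, 0, 0, 0, 1, -18, 43, 0, 0, 0, 0, 1, 0, 0, 40, 0, 0, 0.147, 1, 0, 0, 40, 0, 0, 0.147])

```text
clock: 4.85
tcp_pos: [0.5341, 0.1475, 0.1803]
orientation: [0.001, 0.131, 0.991, 0.0]
wrist_force: [0.3, -0.7, -1.0]
finger_gap: 0.0853
grip_force: 0.0
```

arm_command(moves=[1, 0, 0, 30, 0, 0, 0.147, 1, 0, 0, 30, 0, 0, 0.147, 1, 0, 0, 0, 0, 0, 0])

```text
clock: 5.22
tcp_pos: [0.5315, 0.1462, 0.1187]
orientation: [-0.002, 0.272, 0.962, -0.001]
wrist_force: [-0.6, 0.1, 0.4]
finger_gap: 0.0855
grip_force: 0.0
```

```bash
cat >> h.py <<'E'
def delta(s,x,y,z,yaw):
    M=Rq(s["orientation"]); p=np.array([x,y,z])-s["tcp_pos"]
    cy=np.arctan2(M[1,0],M[0,0]); dy=(yaw-cy+np.pi)%(2*np.pi)-np.pi
    print("clock",s["clock"],"tcp",np.round(s["tcp_pos"],4),"yaw",round(cy,3),"-> shift mm",(M.T@p*1000).round(1),"turn z",round(-dy,3), "tilt",M[:,2].round(3))
E
python3 - <<'E'
from h import *
s,im,d,W=wrist(); cv2.imwrite("pics/w2.png",im); segs(im,W,["blue"])
delta(s,.5315,.1473,.02,2.597)
E
```

```text
blue px [258. 191.] 5056 mean [0.5303 0.1497 0.0257] rect [532.4 148.5] [42.2 88. ] 58.9 z [0.025 0.027]
clock 5.225 tcp [0.5315 0.1462 0.1187] yaw 2.591 -> shift mm [ 0.1  1.3 98.7] turn z -0.006 tilt [-0.005 -0.001 -1.   ]
```

arm_command(moves=[1, 0, 1.5, 40, 0, 0, 0, 1, 0, 0, 40, 0, 0, 0, 1, 0, 0, 22, 0, 0, 0, 0, 0, 0, 0.5, 0, 0, 0, -0.3, 0, 0, 0, 0, 0, 0, -0.3, 0, 0, 0, 0, 0, 0, -0.3, 0, 0, 0, 0, 0, 0, -0.3, 0, 0, 0, 0, 0, 0], newtons=40)

```text
clock: 6.28
tcp_pos: [0.5362, 0.148, 0.0208]
orientation: [0.002, 0.271, 0.962, 0.001]
wrist_force: [-0.8, 0.1, 5.9]
finger_gap: 0.0421
grip_force: 40.6
```

arm_command(moves=[-0.3, 0, 0, -10, 0, 0, 0, -0.3, 0, 0, -20, 0, 0, 0, -0.3, 0, 0, -30, 0, 0, 0, -0.3, 0, 0, -20, 0, 0, 0, -0.3, 0, 0, 0, 0, 0, 0])

```text
clock: 6.9
tcp_pos: [0.536, 0.148, 0.1009]
orientation: [0.002, 0.271, 0.962, 0.001]
wrist_force: [0.4, -0.2, 0.3]
finger_gap: 0.0423
grip_force: 40.6
```

Run:
```python
from h import *
s,im,d,W=wrist(); cv2.imwrite("pics/w3.png",im); segs(im,W,["blue"])
print(s["wrist_force"],s["finger_gap"],s["grip_force"],camera_info("wrist")["tool_from_camera"])
delta(s,.601-.047*np.cos(.1),-.0678-.047*np.sin(.1),.1,np.pi+.1)
```

```text
[ 0.37708262 -0.24612759  0.34858103] 0.04227557323877527 40.57129204273224 [[ 9.45946651e-04 -9.59687968e-01 -2.81066024e-01  7.18471195e-02]
 [ 9.99999511e-01  9.89306144e-04 -1.23779253e-05  8.03697956e-04]
 [ 2.89939290e-04 -2.81065874e-01  9.59688434e-01 -1.42323717e-01]
 [ 0.00000000e+00  0.00000000e+00  0.00000000e+00  1.00000000e+00]]
clock 6.9 tcp [0.536  0.148  0.1009] yaw 2.592 -> shift mm [-130.7 -178.5    0.9] turn z -0.65 tilt [ 0.005  0.001 -1.   ]
```

View pics/w3.png

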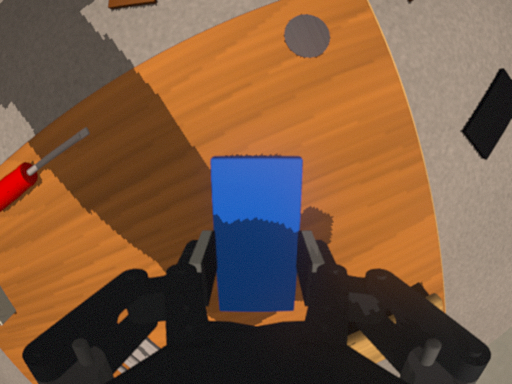

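The packer is held between the pads at (257,235), long axis along the tool's x. Measuring its pose in the hand.

```bash
cat >> h.py <<'E'
def held():
    s,im,d,W=wrist(); H,S,V=cv2.split(cv2.cvtColor(im,cv2.COLOR_BGR2HSV))
    m=(H>95)&(H<130)&(S>110)&(d>0); m[:,:180]=0; m[:,340:]=0
    m=cv2.erode(m.astype(np.uint8),np.ones((3,3)))>0
    M=Rq(s["orientation"]); q=W[m]; T=(q-s["tcp_pos"])@M
    A=np.c_[T[:,:2],np.ones(len(T))]; k=np.linalg.lstsq(A,T[:,2],rcond=None)[0]
    r=cv2.minAreaRect((T[:,:2]*1000).astype(np.float32))
    print("held: plane",k.round(4),"rect tool mm",np.round(r[0],1),np.round(r[1],1),round(r[2],1)); print("x range",np.percentile(T[:,0],[1,99]).round(4),"y",np.percentile(T[:,1],[1,99]).round(4))
    return s,im,d,W
E
python3 - <<'E'
from h import *
held()
E
```

```text
held: plane [-0.0039  0.0026 -0.0047] rect tool mm [3.8 0.8] [42.6 88.9] 89.8
x range [-0.0387  0.0474] y [-0.0199  0.0213]
```

arm_command(moves=[-0.3, -29, -48, 0, 0, 0, 0, -0.3, -29, -48, 0, 0, 0, 0, -0.3, -29, -47, 0, 0, 0, 0, -0.3, -29, -47, 0, 0, 0, 0, -0.3, 0, 0, 0, 0, 0, -0.16, -0.3, 0, 0, 0, 0, 0, -0.16, -0.3, 0, 0, 0, 0, 0, -0.16, -0.3, 0, 0, 0, 0, 0, -0.17])

```text
clock: 8.0
tcp_pos: [0.5329, -0.0747, 0.097]
orientation: [-0.001, -0.053, 0.999, 0.0]
wrist_force: [0.4, 0.1, 0.6]
finger_gap: 0.0423
grip_force: 40.7
```

arm_command(moves=[-0.3, 0, 0, 25, 0, 0, 0, -0.3, 0, 0, 25, 0, 0, 0, -0.3, 0, 0, 0, 0, 0, 0])

```text
clock: 8.38
tcp_pos: [0.5311, -0.0741, 0.0456]
orientation: [-0.003, -0.05, 0.999, 0.001]
wrist_force: [-0.4, 0.2, 0.5]
finger_gap: 0.0422
grip_force: 40.7
```

```bash
cat >> h.py <<'E'
S0=np.array([.601,-.0678]); SY=.10
def strike():
    im,d,W=cloud("top"); H,S,V=cv2.split(cv2.cvtColor(im,cv2.COLOR_BGR2HSV))
    box=np.zeros(H.shape,bool); box[135:180,315:360]=1
    m=box&(S<90)&(V>60)&(W[...,2]>.02)&(W[...,2]<.030); q=W[m]; r=cv2.minAreaRect((q[:,:2]*1000).astype(np.float32)); print("foot",m.sum(),r)
def tgt(sx,sy,z,s=None):
    c,n=np.cos(SY),np.sin(SY); delta(s or get_state(),S0[0]+c*sx-n*sy,S0[1]+n*sx+c*sy,z,np.pi+SY)
E
python3 - <<'E'
from h import *
strike(); s,im,d,W=held(); cv2.imwrite("pics/w4.png",im); tgt(-.0442,-.0008,.0215,s)
im,d,W=cloud("scene"); cv2.imwrite("pics/s4.png",cv2.resize(im[100:250,100:300],(800,600),interpolation=cv2.INTER_CUBIC))
E
```

```text
foot 327 ((623.8984985351562, -68.77528381347656), (93.31844329833984, 69.57255554199219), 4.9196696281433105)
held: plane [-0.0039  0.0016 -0.0047] rect tool mm [3.  0.7] [89.3 42.3] 0.1
x range [-0.0395  0.047 ] y [-0.0198  0.0212]
clock 8.425 tcp [ 0.5324 -0.0744  0.047 ] yaw -3.041 -> shift mm [-24.9  -1.1  25.4] turn z 0.0 tilt [-0.004  0.001 -1.   ]
```

View pics/s4.png

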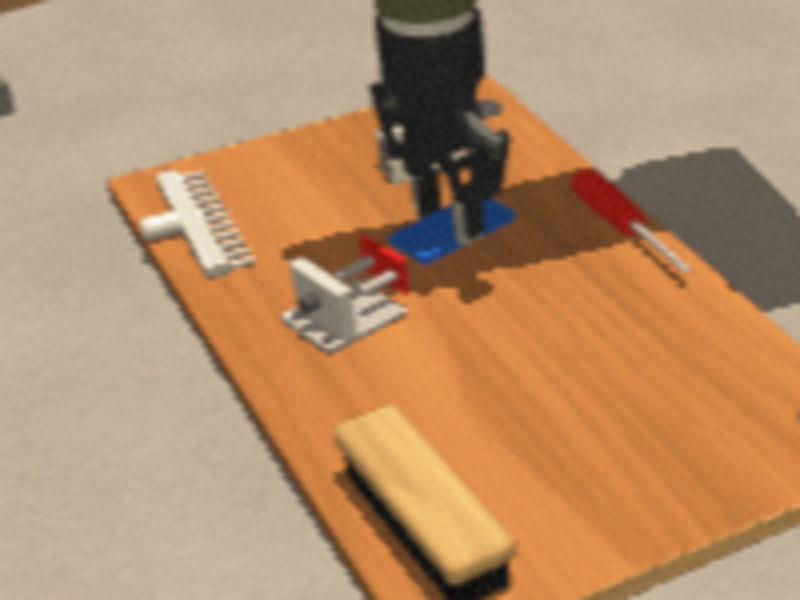

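arm_command(moves=[-0.3, 0, -1, 12, 0, 0, 0, -0.3, 0, 0, 12, 0, 0, 0, -0.3, -8, 0, 0, 0, 0, 0, -0.3, -8, 0, 0, 0, 0, 0, -0.3, -4, 0, 0, 0, 0, 0, -0.3, 0, 0, 0, 0, 0, 0])

```text
clock: 9.28
tcp_pos: [0.5547, -0.0739, 0.0247]
orientation: [0.0, -0.05, 0.999, -0.0]
wrist_force: [-0.3, -0.9, -0.6]
finger_gap: 0.0419
grip_force: 40.7
```

Run:
```python
from h import *
s,im,d,W=held(); tgt(-.0442,-.0008,.0215,s); print(s["wrist_force"])
```

```text
held: plane [-0.0037  0.0015 -0.0047] rect tool mm [2.8 0.8] [42.4 89.6] 89.8
x range [-0.0395  0.0469] y [-0.0197  0.0213]
clock 9.275 tcp [ 0.5547 -0.0739  0.0247] yaw -3.041 -> shift mm [-2.5  0.6  3.2] turn z 0.0 tilt [ 0.001 -0.    -1.   ]
[-0.32099543 -0.88093997 -0.59590216]
```

arm_command(moves=[-0.3, 0, 0, 2.5, 0, 0, 0, -0.3, -2, 0, 0, 0, 0, 0, -0.3, 0, 0, 0, 0, 0, 0])

```text
clock: 9.7
tcp_pos: [0.556, -0.0737, 0.022]
orientation: [0.0, -0.05, 0.999, -0.0]
wrist_force: [-0.9, 0.9, -0.3]
finger_gap: 0.0422
grip_force: 40.7
```

arm_command(moves=[-0.3, -1.5, 0, 0, 0, 0, 0, -0.3, 0, 0, 0, 0, 0, 0])

```text
clock: 9.95
tcp_pos: [0.5576, -0.0736, 0.022]
orientation: [0.0, -0.05, 0.999, -0.0]
wrist_force: [0.7, -0.0, -0.0]
finger_gap: 0.0421
grip_force: 40.7
```

arm_command(moves=[-0.3, -1.5, 0, 0, 0, 0, 0, -0.3, 0, 0, 0, 0, 0, 0])

```text
clock: 10.2
tcp_pos: [0.5591, -0.0734, 0.022]
orientation: [0.0, -0.05, 0.999, -0.0]
wrist_force: [0.4, -0.1, -0.2]
finger_gap: 0.0419
grip_force: 40.7
```

arm_command(moves=[-0.3, -1, 0, 0, 0, 0, 0, -0.3, 0, 0, 0, 0, 0, 0])

```text
clock: 10.45
tcp_pos: [0.5598, -0.0732, 0.0219]
orientation: [-0.0, -0.05, 0.999, -0.0]
wrist_force: [-0.3, 0.5, -0.2]
finger_gap: 0.0426
grip_force: 40.7
```

arm_command(moves=[-0.3, -1, 0, 0, 0, 0, 0, -0.3, 0, 0, 0, 0, 0, 0])

```text
clock: 10.7
tcp_pos: [0.5598, -0.0732, 0.0217]
orientation: [-0.001, -0.05, 0.999, -0.0]
wrist_force: [-3.9, -1.1, 0.9]
finger_gap: 0.0424
grip_force: 40.8
```

Run:
```python
from h import *
s=get_state(); tgt(-.042,-.0008,.0215,s); print(s["wrist_force"])
im,d,W=cloud("scene"); cv2.imwrite("pics/s5.png",cv2.resize(im[140:200,160:240],(800,600),interpolation=cv2.INTER_CUBIC))
```

```text
clock 10.7 tcp [ 0.5598 -0.0732  0.0217] yaw -3.042 -> shift mm [0.5 0.5 0.2] turn z 0.0 tilt [-0.002 -0.    -1.   ]
[-3.86663514 -1.07144658  0.90465483]
```

View pics/s5.png

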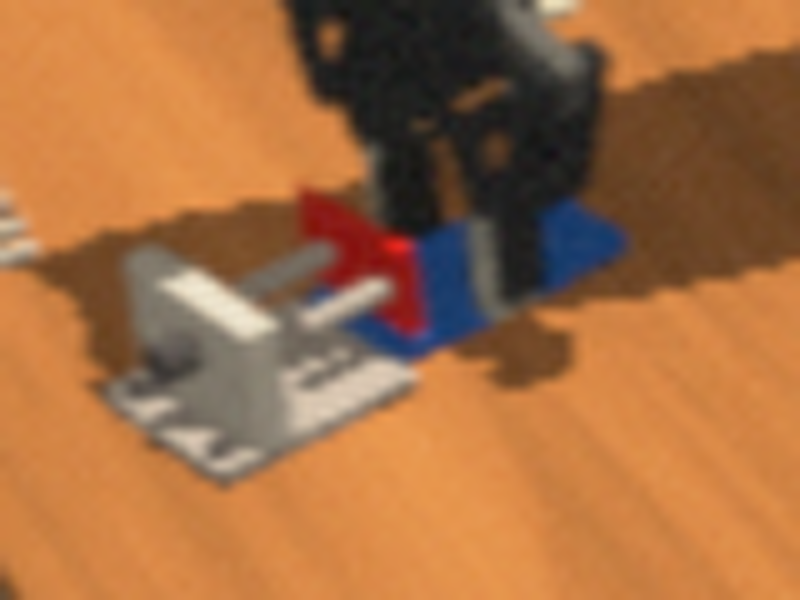

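The packer end has touched the foot: 4 N of resistance, and the picture shows blue under the red plate against the foot. Back off slightly, lower, release.

arm_command(moves=[-0.3, 1, 0, 0.5, 0, 0, 0, -0.3, 0, 0, 0, 0, 0, 0, -0.1, 0, 0, 0, 0, 0, 0, 0.2, 0, 0, 0, 0, 0, 0, 0.6, 0, 0, -3, 0, 0, 0, 1, 0, 0, -10, 0, 0, 0, 1, 5, 0, -40, 0, 0, 0, 1, 5, 0, -50, 0, 0, 0])

```text
clock: 11.75
tcp_pos: [0.5494, -0.074, 0.1254]
orientation: [-0.001, -0.05, 0.999, 0.0]
wrist_force: [1.2, 0.3, 0.1]
finger_gap: 0.0857
grip_force: 0.0
```

arm_command(moves=[1, 40, 0, -45, 0, 0, 0, 1, 0, 0, 0, 0, 0, 0])

```text
clock: 12.0
tcp_pos: [0.511, -0.0789, 0.1744]
orientation: [0.004, -0.05, 0.999, -0.001]
wrist_force: [0.8, -0.1, -1.1]
finger_gap: 0.0854
grip_force: 0.0
```

```bash
cat >> h.py <<'E'
def instrike(p):
    c,n=np.cos(SY),np.sin(SY); e=np.asarray(p)[...,:2]-S0; return np.stack([e[...,0]*c+e[...,1]*n,-e[...,0]*n+e[...,1]*c],-1)
E
python3 - <<'E'
from h import *
s,im,d,W=wrist(); cv2.imwrite("pics/w6.png",im); np.savez("w6.npz",im=im,W=W); segs(im,W,["blue","white"]); print(s["tcp_pos"])
H,S,V=cv2.split(cv2.cvtColor(im,cv2.COLOR_BGR2HSV)); w=W[...,2]
m=(H>95)&(H<130)&(S>110)&(w>.02)&(w<.04); q=instrike(W[m]); r=cv2.minAreaRect((q*1000).astype(np.float32)); print("blue in strike",np.percentile(q,[1,99],axis=0).round(4).tolist(),r)
E
```

```text
blue px [258. 215.] 2892 mean [ 0.5525 -0.0727  0.0256] rect [555.  -72.3] [85.7 41.6] 5.8 z [0.025 0.027]
white px [372.  92.] 261 mean [0.4105 0.0267 0.0334] rect [410.5  27.8] [75.7  4.1] 82.6 z [0.032 0.035]
white px [123. 133.] 2171 mean [ 0.4736 -0.2109  0.0482] rect [ 474.6 -215.4] [35.3 54.1] 78.7 z [0.03  0.053]
white px [145. 262.] 280 mean [ 0.5048 -0.125   0.2135] rect [ 506.1 -125. ] [5. 4.] 3.3 z [0.195 0.225]
white px [ 84. 271.] 543 mean [ 0.6525 -0.2866  0.0323] rect [ 600.  -216.7] [ 58.3 246.6] 36.2 z [0.026 0.03 ]
white px [375. 275.] 101 mean [ 0.496  -0.0327  0.2235] rect [496.9 -33.3] [5.3 5.3] 84.8 z [0.22  0.225]
white px [260. 298.] 1749 mean [ 0.6423 -0.0605  0.0473] rect [638.5 -61.3] [60.  57.2] 6.8 z [0.024 0.064]
white px [165. 301.] 61 mean [ 0.6794 -0.1755  0.0283] rect [ 678.9 -175.6] [ 6.6 23.2] 77.5 z [0.024 0.03 ]
[ 0.51096583 -0.07885721  0.17439329]
blue in strike [[-0.0891, -0.0213], [-0.005, 0.0203]] ((-46.41383743286133, -0.41995811462402344), (86.11897277832031, 42.612335205078125), 0.09024687856435776)
```

View pics/w6.png

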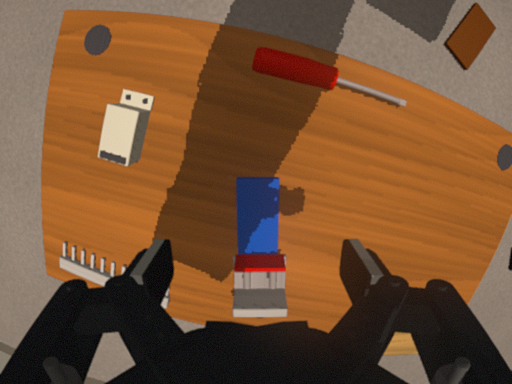

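The packer lies square in front of the strike and released (packer (257,216), plate (260,263)). The catch is at (125,130) with its magnet strip (112,156) towards the strike side. Next, above the catch.

arm_command(moves=[1, 18, -44, 10, 0, 0, 0, 1, 18, -44, 10, 0, 0, 0, 1, 17, -43, 10, 0, 0, 0, 1, 0, 0, 15, 0, 0, 0.148, 1, 0, 0, 15, 0, 0, 0.149, 1, 0, 0, 0, 0, 0, 0])

```text
clock: 12.8
tcp_pos: [0.4695, -0.2133, 0.1073]
orientation: [-0.002, 0.098, 0.995, 0.001]
wrist_force: [0.1, 0.3, 0.9]
finger_gap: 0.0853
grip_force: 0.0
```

Run:
```python
from h import *
s,im,d,W=wrist(); np.savez("w7.npz",im=im,W=W); segs(im,W,["white"])
delta(s,.4711,-.2147,.021,2.944)
```

```text
white px [493.  91.] 169 mean [0.4096 0.0199 0.0333] rect [409.9  22.2] [54.   4.3] 82.1 z [0.032 0.035]
white px [252. 208.] 3275 mean [ 0.4685 -0.2152  0.0505] rect [ 474.4 -216.3] [34.4 54. ] 78.5 z [0.04  0.053]
white px [145. 262.] 326 mean [ 0.4504 -0.2559  0.146 ] rect [ 451.3 -255.4] [5.3 4.5] 26.8 z [0.129 0.158]
white px [368. 262.] 344 mean [ 0.4684 -0.1646  0.1466] rect [ 469.6 -165.2] [6.3 5. ] 73.7 z [0.129 0.158]
white px [408. 344.] 257 mean [ 0.6486 -0.0872  0.0515] rect [ 579.7 -114.2] [192.3  13.8] 21.3 z [0.034 0.064]
white px [ 53. 376.] 97 mean [ 0.4513 -0.2646  0.21  ] rect [ 450.9 -265. ] [4.4 8.3] 69.3 z [0.209 0.211]
clock 12.8 tcp [ 0.4695 -0.2133  0.1073] yaw 2.946 -> shift mm [-2.1 -1.2 86.3] turn z 0.002 tilt [-0.003  0.002 -1.   ]
```

arm_command(moves=[1, -2, -2, 40, 0, 0, 0, 1, 0, 0, 40, 0, 0, 0, 1, 0, 0, 6, 0, 0, 0, 0, 0, 0, 0, 0, 0, 0, -0.4, 0, 0, 0, 0, 0, 0, -0.4, 0, 0, 0, 0, 0, 0, -0.4, 0, 0, 0, 0, 0, 0, -0.4, 0, 0, 0, 0, 0, 0], newtons=80)

```text
clock: 13.85
tcp_pos: [0.4735, -0.2172, 0.0254]
orientation: [0.002, 0.098, 0.995, -0.001]
wrist_force: [0.1, -0.1, 5.4]
finger_gap: 0.0345
grip_force: 81.1
```

arm_command(moves=[-0.4, 0, 0, -15, 0, 0, 0, -0.4, 0, 0, -35, 0, 0, 0, -0.4, 0, 0, -45, 0, 0, 0, -0.4, 0, 0, 0, 0, 0, 0])

```text
clock: 14.35
tcp_pos: [0.4746, -0.2178, 0.1232]
orientation: [0.004, 0.098, 0.995, -0.002]
wrist_force: [-0.2, -0.4, -0.2]
finger_gap: 0.0349
grip_force: 80.1
```

```bash
cat >> h.py <<'E'
def heldcatch():
    s,im,d,W=wrist(); H,S,V=cv2.split(cv2.cvtColor(im,cv2.COLOR_BGR2HSV))
    M=Rq(s["orientation"]); T=(W-s["tcp_pos"])@M
    m=(abs(T[...,1])<.03)&(abs(T[...,0])<.06)&(T[...,2]>-.05)&(T[...,2]<.02)&(d>0)
    m&=(S<90)&(V>50)
    for l,a,b in(("top",-.045,-.018),("flange",-.012,.012)):
        q=T[m&(T[...,2]>a)&(T[...,2]<b)]
        if len(q)<20: print(l,len(q)); continue
        k=np.linalg.lstsq(np.c_[q[:,:2],np.ones(len(q))],q[:,2],rcond=None)[0]
        r=cv2.minAreaRect((q[:,:2]*1000).astype(np.float32)); print(l,len(q),"plane",k.round(4),"rect",np.round(r[0],1),np.round(r[1],1),round(r[2],1),"pct x",np.percentile(q[:,0],[1,99]).round(4),"y",np.percentile(q[:,1],[1,99]).round(4),"z",np.percentile(q[:,2],[5,50,95]).round(4))
    return s,im,d,W
E
python3 - <<'E'
from h import *
s,im,d,W=heldcatch(); cv2.imwrite("pics/w8.png",im); print(s["wrist_force"]);tgt(-.08,0,.11,s)
E
```

```text
top 8489 plane [ 0.019  -0.0034 -0.0265] rect [-1.1  2.7] [54.1 54.5] 88.7 pct x [-0.0263  0.0256] y [-0.0214  0.0236] z [-0.0291 -0.0263 -0.0227]
flange 2897 plane [ 0.4648 -0.0026 -0.0131] rect [23.8  0.9] [51.6 34.1] 89.7 pct x [0.0109 0.0407] y [-0.0206  0.0221] z [-0.0096  0.0032  0.0046]
[-0.18254674 -0.44333206 -0.23453993]
clock 14.35 tcp [ 0.4746 -0.2178  0.1232] yaw 2.945 -> shift mm [-18.1 148.5  12.8] turn z -0.297 tilt [ 0.007 -0.005 -1.   ]
```

View pics/w8.png

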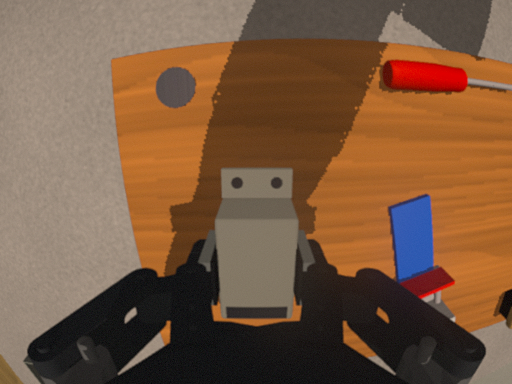

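The catch is held squarely at (257,245), flange end up and magnet strip at (257,312). The packer and plate are untouched at (413,237). Carrying it over the packer.

arm_command(moves=[-0.4, -11, 39, 0, 0, 0, 0, -0.4, -11, 39, 0, 0, 0, 0, -0.4, -11, 39, 0, 0, 0, 0, -0.4, -10, 38, 0, 0, 0, 0, -0.4, 0, 0, 10, 0, 0, -0.148, -0.4, 0, 0, 20, 0, 0, -0.149, -0.4, 0, 0, 25, 0, 0, 0, -0.4, 0, 0, 0, 0, 0, 0])

```text
clock: 15.4
tcp_pos: [0.5417, -0.0718, 0.0607]
orientation: [-0.003, -0.05, 0.999, 0.001]
wrist_force: [-0.9, 0.5, -0.8]
finger_gap: 0.0349
grip_force: 80.2
```

Run:
```python
from h import *
s,im,d,W=heldcatch(); cv2.imwrite("pics/w9.png",im); print(s["wrist_force"]);tgt(-.0545,-.0008,.0335,s)
H,S,V=cv2.split(cv2.cvtColor(im,cv2.COLOR_BGR2HSV)); w=W[...,2]
m=(H>95)&(H<130)&(S>110)&(w>.02)&(w<.04); q=instrike(W[m])
if len(q)>20: print("blue",len(q),np.percentile(q,[1,99],axis=0).round(4).tolist())
```

```text
top 8686 plane [ 0.0184 -0.0059 -0.0265] rect [-1.4  2.7] [54.7 54.9] 88.6 pct x [-0.0269  0.0254] y [-0.0215  0.0236] z [-0.0295 -0.0263 -0.0229]
flange 2914 plane [ 0.4213  0.004  -0.0117] rect [-4.   1.1] [91.7 54.2] 5.5 pct x [0.0107 0.0404] y [-0.0209  0.0227] z [-0.0099  0.0032  0.0046]
[-0.92493003  0.46981694 -0.81713467]
clock 15.4 tcp [ 0.5417 -0.0718  0.0607] yaw -3.041 -> shift mm [-5.1 -2.8 27.2] turn z 0.0 tilt [-0.006  0.002 -1.   ]
blue 134 [[-0.0892, -0.0221], [-0.0679, -0.0193]]
```

arm_command(moves=[-0.4, -4, -2.5, 12, 0, 0, 0, -0.4, 0, 0, 10, 0, 0, 0, -0.4, 0, 0, 3, 0, 0, 0, -0.4, 0, 0, 0, 0, 0, 0, -0.4, 0, 0, 0, 0, 0, 0])

```text
clock: 16.08
tcp_pos: [0.549, -0.0748, 0.0388]
orientation: [0.0, -0.05, 0.999, -0.0]
wrist_force: [-0.0, -0.1, -1.6]
finger_gap: 0.0347
grip_force: 80.1
```

arm_command(moves=[-0.4, 0, 0, 1, 0, 0, 0, -0.4, 0, 0, 0, 0, 0, 0])

```text
clock: 16.32
tcp_pos: [0.5489, -0.0747, 0.0376]
orientation: [0.0, -0.05, 0.999, -0.0]
wrist_force: [0.5, 1.3, -0.9]
finger_gap: 0.0351
grip_force: 80.1
```

arm_command(moves=[-0.4, 0, 0, 0.8, 0, 0, 0, -0.4, 0, 0, 0, 0, 0, 0])

```text
clock: 16.58
tcp_pos: [0.5488, -0.0747, 0.0366]
orientation: [-0.0, -0.05, 0.999, -0.0]
wrist_force: [0.1, 0.3, -1.1]
finger_gap: 0.0348
grip_force: 80.1
```

arm_command(moves=[-0.4, 0, 0, 1.5, 0, 0, 0, -0.4, 0, 0, 0, 0, 0, 0])

```text
clock: 16.82
tcp_pos: [0.5487, -0.0747, 0.035]
orientation: [-0.0, -0.05, 0.999, 0.0]
wrist_force: [-0.3, -0.2, -0.9]
finger_gap: 0.0347
grip_force: 80.1
```

arm_command(moves=[-0.4, 0, 0, 0.8, 0, 0, 0, -0.4, 0, 0, 0, 0, 0, 0])

```text
clock: 17.08
tcp_pos: [0.5487, -0.0747, 0.0343]
orientation: [-0.0, -0.05, 0.999, -0.0]
wrist_force: [0.2, 0.3, -0.8]
finger_gap: 0.0347
grip_force: 80.1
```

arm_command(moves=[-0.4, 0, 0, 0.8, 0, 0, 0, -0.4, 0, 0, 0, 0, 0, 0])

```text
clock: 17.32
tcp_pos: [0.5488, -0.0748, 0.0335]
orientation: [-0.0, -0.05, 0.999, -0.0]
wrist_force: [0.0, -0.2, -1.1]
finger_gap: 0.0348
grip_force: 80.1
```

arm_command(moves=[-0.4, 0, 0, 0.7, 0, 0, 0, -0.4, 0, 0, 0, 0, 0, 0])

```text
clock: 17.58
tcp_pos: [0.5488, -0.0748, 0.0334]
orientation: [0.0, -0.05, 0.999, -0.0]
wrist_force: [-2.7, 0.6, 3.9]
finger_gap: 0.0349
grip_force: 80.9
```

arm_command(moves=[-0.4, 0, 0, 0.5, 0, 0, 0, -0.4, 0, 0, 0, 0, 0, 0])

```text
clock: 17.82
tcp_pos: [0.5488, -0.0748, 0.0334]
orientation: [0.0, -0.05, 0.999, -0.0]
wrist_force: [-2.2, 1.5, 8.7]
finger_gap: 0.035
grip_force: 81.6
```

Run:
```python
from h import *
s,im,d,W=heldcatch(); print(s["wrist_force"],s["tcp_pos"]);tgt(-.0295,-.0008,.0325,s)
im,d,W=cloud("scene"); cv2.imwrite("pics/s9.png",cv2.resize(im[135:195,160:240],(800,600),interpolation=cv2.INTER_CUBIC))
```

```text
top 8829 plane [ 0.0204 -0.0022 -0.0265] rect [-1.7  2.5] [54.9 55. ] 90.0 pct x [-0.027   0.0254] y [-0.0214  0.024 ] z [-0.0295 -0.0263 -0.0229]
flange 3049 plane [ 0.0968 -0.0206 -0.0014] rect [-9.6  1.4] [ 55.7 100.5] 89.7 pct x [0.0062 0.0404] y [-0.0222  0.0235] z [-0.0099  0.0033  0.0056]
[-2.1637938   1.45552108  8.73201604] [ 0.54880547 -0.07475775  0.03335849]
clock 17.825 tcp [ 0.5488 -0.0748  0.0334] yaw -3.041 -> shift mm [-23.1   0.9   0.9] turn z 0.0 tilt [ 0. -0. -1.]
```

View pics/s9.png

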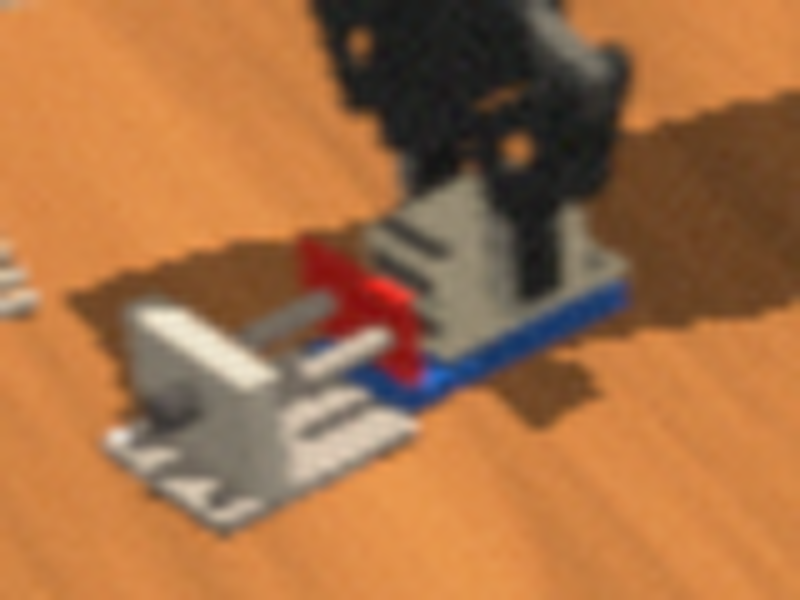

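The catch sits flat on the packer with its magnet face about 15 mm from the red plate. Ease the down force, then approach the plate slowly.

arm_command(moves=[-0.4, 0, 0, -0.9, 0, 0, 0, -0.4, 0, 0, 0, 0, 0, 0, -0.4, -4, 0, 0, 0, 0, 0, -0.4, -4, 0, 0, 0, 0, 0, -0.4, -3, 0, 0, 0, 0, 0, -0.4, 0, 0, 0, 0, 0, 0, -0.4, 0, 0, 0, 0, 0, 0])

```text
clock: 18.8
tcp_pos: [0.5604, -0.0737, 0.0334]
orientation: [0.001, -0.05, 0.999, -0.0]
wrist_force: [-0.1, -0.2, 2.7]
finger_gap: 0.0344
grip_force: 80.9
```

arm_command(moves=[-0.4, -2, 0, 0, 0, 0, 0, -0.4, -2, 0, 0, 0, 0, 0, -0.4, 0, 0, 0, 0, 0, 0])

```text
clock: 19.18
tcp_pos: [0.5635, -0.0733, 0.0334]
orientation: [-0.0, -0.05, 0.999, -0.0]
wrist_force: [-2.4, -1.2, 5.8]
finger_gap: 0.035
grip_force: 81.1
```

arm_command(moves=[-0.4, -2, 0, 0, 0, 0, 0, -0.4, 0, 0, 0, 0, 0, 0, -0.4, 0, 0, 0, 0, 0, 0])

```text
clock: 19.55
tcp_pos: [0.5651, -0.0731, 0.0334]
orientation: [-0.0, -0.05, 0.999, -0.0]
wrist_force: [-4.7, 0.1, 6.9]
finger_gap: 0.0347
grip_force: 81.1
```

arm_command(moves=[-0.4, 0, 0, -0.6, 0, 0, 0, -0.4, 0, 0, 0, 0, 0, 0, -0.4, 0, 0, 0, 0, 0, 0])

```text
clock: 19.92
tcp_pos: [0.5654, -0.073, 0.0335]
orientation: [-0.0, -0.05, 0.999, 0.0]
wrist_force: [-2.3, -0.2, -0.2]
finger_gap: 0.0345
grip_force: 80.4
```

arm_command(moves=[-0.4, -2, 0, 0, 0, 0, 0, -0.4, 0, 0, 0, 0, 0, 0, -0.4, 0, 0, 0, 0, 0, 0])

```text
clock: 20.3
tcp_pos: [0.5672, -0.0728, 0.0335]
orientation: [-0.001, -0.05, 0.999, 0.0]
wrist_force: [-3.5, -0.1, -0.7]
finger_gap: 0.0346
grip_force: 80.3
```

arm_command(moves=[-0.4, -1.5, 0, 0, 0, 0, 0, -0.4, -1, 0, 0, 0, 0, 0, -0.4, 0, 0, 0, 0, 0, 0, -0.4, 0, 0, 0, 0, 0, 0])

```text
clock: 20.8
tcp_pos: [0.5692, -0.0726, 0.0335]
orientation: [-0.001, -0.05, 0.999, -0.0]
wrist_force: [-5.1, -0.7, -0.5]
finger_gap: 0.0348
grip_force: 80.3
```

arm_command(moves=[-0.4, -1.5, 0, 0, 0, 0, 0, -0.4, 0, 0, 0, 0, 0, 0, -0.4, 0, 0, 0, 0, 0, 0])

```text
clock: 21.18
tcp_pos: [0.5703, -0.0725, 0.0335]
orientation: [-0.001, -0.05, 0.999, -0.0]
wrist_force: [-6.3, -1.8, 0.3]
finger_gap: 0.0345
grip_force: 80.5
```

Run:
```python
from h import *
f=[]
for i in range(5):
    s,im,d,W=wrist(); f.append(s["wrist_force"])
print(np.mean(f,0)); heldcatch(); tgt(-.0295,-.0008,.0335,s)
```

```text
[-6.59133256 -1.93881495  1.30720085]
top 8811 plane [ 0.0195 -0.0042 -0.0265] rect [-1.6  2.4] [55.1 54.6] 0.3 pct x [-0.0271  0.0254] y [-0.0215  0.0237] z [-0.0295 -0.0263 -0.0227]
flange 3098 plane [ 0.4317 -0.0031 -0.0117] rect [15.9  0.9] [54.  84.6] 82.1 pct x [0.0106 0.0406] y [-0.0209  0.0229] z [-0.0097  0.0033  0.0072]
clock 21.375 tcp [ 0.5703 -0.0724  0.0335] yaw -3.041 -> shift mm [-1.5  0.8 -0. ] turn z 0.0 tilt [-0.003 -0.    -1.   ]
```

arm_command(moves=[-0.4, -1.3, 0, 0, 0, 0, 0, -0.4, -1.2, 0, 0, 0, 0, 0, -0.4, 0, 0, 0, 0, 0, 0, -0.4, 0, 0, 0, 0, 0, 0, -0.4, 0, 0, 0, 0, 0, 0, -0.4, 0, 0, 0, 0, 0, 0])

```text
clock: 22.22
tcp_pos: [0.572, -0.0723, 0.0335]
orientation: [-0.002, -0.05, 0.999, -0.0]
wrist_force: [-8.9, -2.3, 2.7]
finger_gap: 0.0348
grip_force: 80.7
```

Run:
```python
from h import *
f=[]
for i in range(6):
    s,im,d,W=wrist(); f.append(s["wrist_force"])
print(np.mean(f,0)); tgt(-.0295,-.0008,.0335,s); heldcatch()
im,d,W=cloud("scene"); cv2.imwrite("pics/s10.png",cv2.resize(im[135:195,160:240],(800,600),interpolation=cv2.INTER_CUBIC))
```

```text
[-8.66069337 -2.25895621  2.85541836]
clock 22.475 tcp [ 0.572  -0.0723  0.0335] yaw -3.042 -> shift mm [0.2 0.7 0. ] turn z -0.0 tilt [-0.004 -0.    -1.   ]
top 8834 plane [ 0.0202 -0.0056 -0.0265] rect [-1.7  2.3] [55.3 54.8] 1.4 pct x [-0.027   0.0255] y [-0.0215  0.0238] z [-0.0299 -0.0263 -0.0227]
flange 3102 plane [ 0.427   0.002  -0.0116] rect [17.6  0.7] [53.8 89. ] 82.8 pct x [0.0106 0.0471] y [-0.021   0.0229] z [-0.0097  0.0034  0.0074]
```

View pics/s10.png

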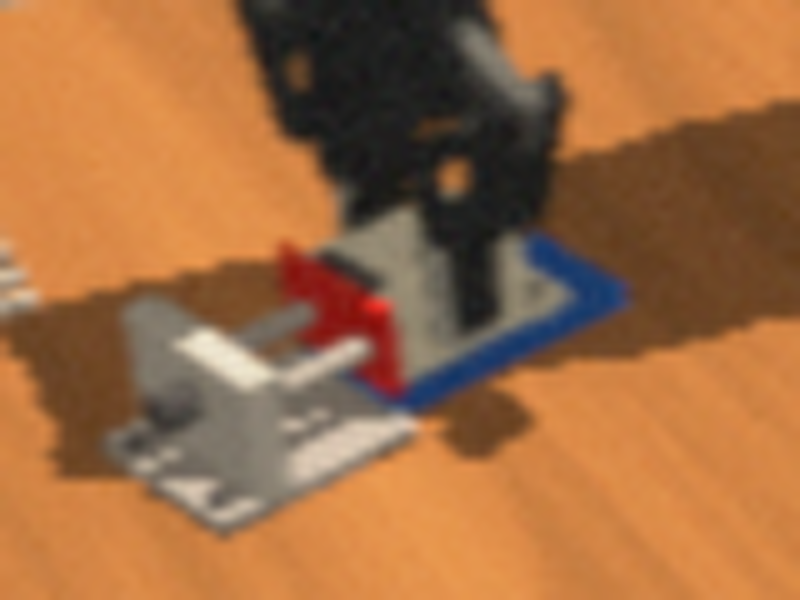

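Picture: the magnet face is flat against the red plate, which is pushed back, the packer is against the foot, and everything is square. One small final increment brings it to about 10 N.

arm_command(moves=[-0.4, -1, 0, 0, 0, 0, 0, -0.4, 0, 0, 0, 0, 0, 0, -0.4, 0, 0, 0, 0, 0, 0, -0.4, 0, 0, 0, 0, 0, 0, -0.4, 0, 0, 0, 0, 0, 0])

```text
clock: 23.25
tcp_pos: [0.5726, -0.0722, 0.0335]
orientation: [-0.002, -0.05, 0.999, -0.0]
wrist_force: [-10.3, -2.5, 4.4]
finger_gap: 0.0351
grip_force: 80.8
```

Run:
```python
from h import *
s=get_state(); print(s["wrist_force"],s["tcp_pos"]); print(hand_in())
```

```text
[-10.31155758  -2.51058142   4.43857853] [ 0.57256726 -0.07220121  0.0335139 ]
the job is handed in; nothing more can be done
None
```

The job is handed in, though the hand-in gave no verdict: the packer is flat and square against the strike's foot, and the gripper holds the catch on it, pressed on the red plate with the wrist reading about 10 N (a little of that is friction).

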